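# Close the latched follower of a specimen transfer tray up on its row of mounts

## Task

The four resin-mounted specimens lie loose in the channel of the transfer tray and would knock together on the way to the microscope. Lift the follower's latch tab out of its notch in the rail, slide the follower gently along until the mounts are closed up against the backstop, and let the tab drop fully home in the notch that leaves the row the least slack. Leave all four mounts flat in the channel and do not disturb the other things on the desk.

Things in the scene. Friction and masses are not known exactly. Their poses are not given: they have to be found in the camera images.
- tray: specimen tray fixed to the desk, 330 mm long (y), 118 wide; -x side faces the robot; origin on the desk at its middle. From the front, along y: notched rail (x -44 to -28 mm, top 37 mm above the desk, notches 8 mm wide, 11 deep, 12 apart), guide wall with the follower, channel 33 mm wide with the mounts (centre x 30.5, floor 6 mm above the desk). Backstop at +y, follower starts at -y
- follower (a joint): follower's place along the tray's y, m: about 0 at the start, grows towards mounts and backstop, 0.112 at most. Notches at multiples of 0.012; the latched tooth has 1.5 mm play either way. Friction 2 N. Two upright guard ears flank the tab, 56 mm apart inside, 64 outside, 42 to 90 mm above the desk, reaching 10 mm farther to -x than its lip; push the follower by either ear
- tab (a joint): angle of the latch tab, rad: 0 = fully home in a notch (lower stop), 0.26 and more = its tooth is clear of the rail, 0.55 = upper stop. Steel flap 50 mm wide, 3 thick, hinged between the ears along y, 78 mm behind its lip, 52 mm above the desk. Spring and weight press it down: 2 N at the lip when home, 3.5 N when lifted. On a land between notches it stays up at 0.15 to 0.26
- tab_lip (a point): middle of the tab's rolled front edge: a bar, diameter 7 mm, length 50 mm along the tray's y, at tray x -70 mm and 52 mm above the desk when home. Under it is free space down to the desk (the deck, 6 mm thick, begins at tray x -50, the rail at -44): fingertips tilted towards the tray's +x fit under it between the ears and lift it
- pusher_face (a point): centre of the follower's rubber face that meets the mounts, 20 mm above the desk; axes as the tray's (+y towards the mounts)
- backstop_face (a point): centre of the face of the clamped backstop that the row is closed up against; axes as the tray's; somewhere else in each tray
- mount_a: round resin mount with a metal specimen, about 30 mm diameter, 18 to 22 mm high, lying flat in the channel; origin at the centre of its underside. The mounts have gaps between them and to the backstop, and stand in any order
- mount_b: another resin mount like mount_a
- mount_c: another resin mount like mount_a
- mount_d: another resin mount like mount_a
- slide_box: bystander: closed box of glass slides, 62x86x32 mm, origin under its centre
- timer: bystander: white bench timer, 39x66x58 mm, origin under its centre
- tweezers: bystander: steel tweezers, 124 mm long (its y), 8 mm high, origin under the centre

How it is judged (in metres and radians):
On the way, in this order (a step that is already met when the one before it is completed fails the run):
1. the tab is lifted out of the notch it started in (value of joint tab above 0.26 rad and value of joint follower below 0.006 m), for 0.1 s.
2. the follower has been slid up to the row: no more than 20 mm of slack left (y of pusher_face in the frame of backstop_face above -0.1416 m), for 0.1 s.
At the end, for the whole second after the job is handed in: the tab is fully home in a notch (under 0.04 rad); pusher face and backstop face are 117 to 136.6 mm apart, so that the four 30.4 mm mounts have less than 15 mm of slack in all (one notch and the play); all four mounts lie flat on the channel floor (within 0.1 rad and 4 mm) (value of joint tab below 0.04 rad and y of pusher_face in the frame of backstop_face between -0.1366 and -0.117 m and z of mount_a in the frame of tray between 0.003 and 0.01 m and angle between each of mount_a, mount_b, mount_c, mount_d's own z axis and vertical below 0.1 rad and z of mount_b in the frame of tray between 0.003 and 0.01 m and z of mount_c in the frame of tray between 0.003 and 0.01 m and z of mount_d in the frame of tray between 0.003 and 0.01 m); the robot touches nothing.
It fails at once if a mount is rammed: more than 100 N on it (contact force between any of mount_a, mount_b, mount_c, mount_d and anything else above 100 N).
It fails at once if a bystander is moved by more than 30 mm (distance of any of slide_box, timer, tweezers from where it was at the start of the episode above 0.03 m).
It also fails if it takes over 51 s, if anything falls off the work surface, if the arm or the gripper's body presses on something with over 40 N, if the wrist force passes 120 N, or if a joint passes its speed limit or range.

## Robot

A 6-joint arm with a two-finger parallel gripper is mounted at the origin on a cart in front of the work surface, level with it; the furniture and walls round the work are solid. World frame = base frame: x ahead of the robot, y to its left, z up, the work surface at z = 0. Lengths are in m, angles in degrees, forces in N, time in s.
With the tool pointing down it reaches from about 0.35 to 0.975 m from the base axis. Payload 17.4 kg.
Tool frame: the origin (TCP) lies midway between the tips of the shut fingers; the grasp point (between the pads) lies 19 mm behind it; z points along the fingers, y is the line along which they close (so a half turn about z gives the same grasp; the last joint's range is limited). The gripper opens to 85 mm and grips with 20 to 120 N. Pads are 22 mm wide; open, the fingers measure 114 mm over their backs; the gripper's body (76 mm by 85 mm) begins 54 mm behind the grasp point. The pads swing forward as they close: fully open they stand 13 mm farther back than shut.
Start: joints at [62.865, 6.646, 82.598, -0, 90.757, -2.166], TCP at [0.285, 0.612, 0.231] pointing down, gripper open.
Joint ranges: [-162.19, 162.19], [-47.58, 125.68], [4.15, 143.07], [-65.23, 245.23], [0.69, 171.88], [-170.13, 170.13]. Speed limits (degrees/s): [108.29, 108.29, 127.2, 180, 180, 180].

## Interface

Orientations are given as a 3x3 rotation matrix whose columns are the frame's x, y, z axes.
In Python, from plant import env, camera, camera_model, order gives the robot as it stands.
- The arm moves only by the shell command python3 -m jog 'ROWS'. ROWS is JSON, a list of rows, each a list of 7 numbers: the closure, from 0 (fully open) to 1 (shut), then the shift along the tool's x, y, z in mm, then the turn, a rotation vector about the tool's x, y, z in rad. A call has 1 to 20 rows; each row is the pose to reach, as a shift and turn from the pose commanded when the call began, along the tool's axes at that moment; what a row does not reach only later rows make up. A row lasts 1/10 s, in which the tool goes at most 50 mm and 8.59 degrees, less where a joint would pass 70% of its speed; a pose out of reach is approached as far as the arm can. A call with a gripper value outside its range is refused whole. The fingers move at their own pace and stop on an object; the grip force is fixed at half the most. Time passes only in rows, so rows that repeat a pose let the fingers close. It gives the time, the measured TCP pose, the force, the opening and the grip force at its end, in the units of the state.
- env.sense(): the state, without advancing time (a new reading comes with each control period).
- camera(name): name is "side" or "top" or "wrist"; returns the picture (420x560x3 uint8, red, green, blue); there is no depth.
- camera_model(name): a dict with "fov_y" (degrees; the focal length in pixels is half the picture's height over the tangent of half this angle, whatever the lens; pixels are square), "cx", "cy" (the principal point, pixels), "world_to_cam" (4x4, takes a point from world to camera coordinates). Camera axes: x right, y down, z forward; pixel columns grow to the right and rows downward; lengths in m; the calibration is good to about 2 mm. A picture is of the moment at which its call begins: read the wrist's pose just before it. camera_model takes no time and is no camera call; for the wrist camera it gives the pose at the moment of the call.
- order.close_job(): hands the job in; it is judged then, once.
The state is a dict: "clock": time; "joint_positions": joint angles; "joint_velocities": joint speeds; "effort": joint torques, N m; "tool_pos": TCP position; "ee_rot": TCP orientation; "force": force on the tool from outside, world axes, zero at the start; "ft_torque": the same for the moment, N m; "finger_gap": finger opening in m; "grasp_force": force on a finger pad.
Only numpy, scipy, OpenCV 4.12 (cv2) and the standard library are available. Lean on these libraries where they do the work, as an engineer would, in place of code of your own. Each camera call takes 0.05 s, during which the arm holds its last target. There are 200 camera calls.

## Working session

There is one attempt and no reset: what is moved stays moved. The work goes in short steps, Python scripts to look and compute and a shell command to move; the robot and the scene stay as the last step left them, time stands still between calls to the robot, and variables do not carry over. Pictures are saved under pics/ and viewed, at most 10 in all, crops included, and the job is handed in when it is done.

```bash
mkdir -p pics; cat > h.py <<'E'
import numpy as np, cv2
from plant import env, camera, camera_model, order
def snap(n,f):
    m=camera_model(n); im=camera(n); cv2.imwrite(f'pics/{f}.png',cv2.cvtColor(im,cv2.COLOR_RGB2BGR)); return im,m
def fpx(m): return 210/np.tan(np.radians(m['fov_y'])/2)
def ray(m,u,v):
    W=np.linalg.inv(np.array(m['world_to_cam'])); f=fpx(m)
    d=W[:3,:3]@np.array([(u-m['cx'])/f,(v-m['cy'])/f,1]); return W[:3,3],d
def onz(m,u,v,z):
    o,d=ray(m,u,v); return o+d*(z-o[2])/d[2]
def proj(m,p):
    c=np.array(m['world_to_cam'])@np.append(p,1); return fpx(m)*c[:2]/c[2]+[m['cx'],m['cy']]
def tri(r1,r2):
    A=[];b=[]
    for o,d in (r1,r2):
        d=d/np.linalg.norm(d);P=np.eye(3)-np.outer(d,d);A.append(P);b.append(P@o)
    return np.linalg.lstsq(np.vstack(A),np.hstack(b),rcond=None)[0]
E
python3 - <<'E'
from h import *
np.set_printoptions(precision=4,suppress=True)
print(env.sense())
for n in('side','top'):
    im,m=snap(n,n+'0'); print(n,{k:m[k] for k in('fov_y','cx','cy')},np.linalg.inv(np.array(m['world_to_cam'])))
E
```

```text
{'clock': 0.0, 'joint_positions': array([62.8658,  6.6749, 82.6373, -0.0003, 90.756 , -2.1643]), 'joint_velocities': array([-0.006 ,  0.07  ,  0.0228,  0.0357, -0.1117,  0.0157]), 'effort': array([ -0.0014, -73.1997, -63.2492,  -0.0001,   0.0063,  -0.    ]), 'tool_pos': array([0.2849, 0.6117, 0.2305]), 'ee_rot': array([[-0.9065,  0.4221, -0.0005],
       [ 0.4221,  0.9065, -0.0011],
       [ 0.    , -0.0012, -1.    ]]), 'force': array([-0.2212,  0.6519, -0.0946]), 'ft_torque': array([-0.016 , -0.0269,  0.0251]), 'grasp_force': 0.0, 'finger_gap': 0.0852975016629296}
side {'fov_y': 57.9009945635012, 'cx': 281.932537944257, 'cy': 209.6328162562134} [[-0.9883 -0.1115  0.1041  0.4706]
 [-0.1513  0.6299 -0.7618  0.772 ]
 [ 0.0194 -0.7686 -0.6394  0.6058]
 [ 0.      0.      0.      1.    ]]
top {'fov_y': 44.82779485602522, 'cx': 286.0716660545597, 'cy': 204.81176413029178} [[-0.0464 -0.9777  0.2047  0.366 ]
 [-0.9989  0.0446 -0.0134  0.1159]
 [ 0.004  -0.2051 -0.9787  0.9838]
 [ 0.      0.      0.      1.    ]]
```

View pics/top0.png

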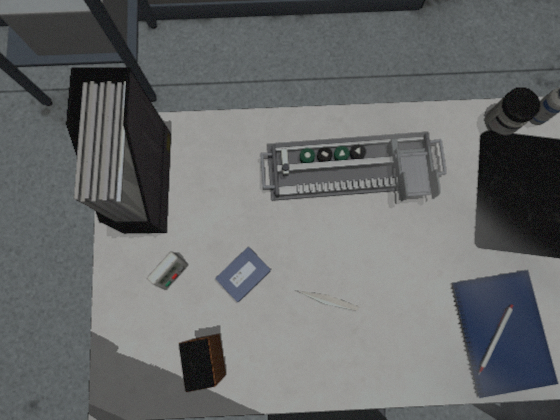

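View pics/side0.png

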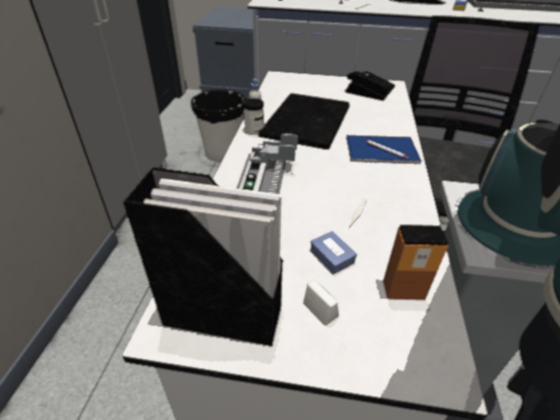

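The top view shows the tray around (350,165), with the backstop at left (283,165), mounts at (307..357,155), follower and tab at right (415,175). I'll enlarge that part for edges.

```bash
python3 - <<'E'
from h import *
im=cv2.imread('pics/top0.png')[120:220,255:455]
cv2.imwrite('pics/c1.png',cv2.resize(im,None,fx=4,fy=4,interpolation=cv2.INTER_CUBIC))
m=camera_model('top')
for uv in [(270,147),(430,133),(415,198),(285,160),(395,150)]: print(uv,onz(m,*uv,.03).round(4))
E
```

```text
(270, 147) [0.6826 0.1289 0.03  ]
(430, 133) [ 0.6973 -0.1878  0.03  ]
(415, 198) [ 0.5676 -0.1453  0.03  ]
(285, 160) [0.6548 0.1007 0.03  ]
(395, 150) [ 0.6654 -0.1156  0.03  ]
```

View pics/c1.png

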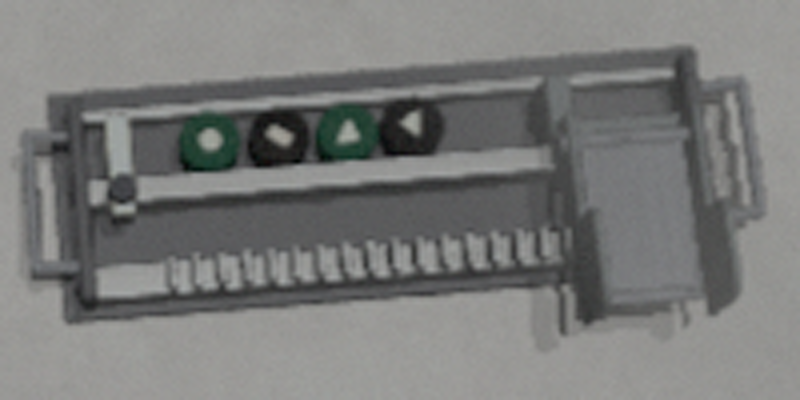

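The enlarged crop shows tray corners at about (272,200), (267,144) and (427,132), with the tab and its lip at right-bottom, lip near (419,196). The next step is a closer wrist view.

```bash
cat >> h.py <<'E'
from scipy.spatial.transform import Rotation as Ro
def togo(T,R):
    s=env.sense(); R0=np.array(s['ee_rot']); 
    print('shift mm',(R0.T@(np.array(T)-s['tool_pos'])*1e3).round(1),'rot',Ro.from_matrix(R0.T@R).as_rotvec().round(4),'t',s['clock'])
def orient(yaw,tilt):
    # yaw of tray (tray x axis direction), tilt from vertical towards tray +x (deg)
    e=np.array([np.cos(yaw),np.sin(yaw),0]);y=np.array([-np.sin(yaw),np.cos(yaw),0])
    t=np.radians(tilt);z=np.sin(t)*e-np.cos(t)*np.array([0,0,1]);return np.column_stack([np.cross(y,z),y,z])
E
python3 - <<'E'
from h import *
np.set_printoptions(precision=4,suppress=True)
m=camera_model('top')
for z in (.006,.03):
  c=[onz(m,u,v,z)[:2] for u,v in [(272,200.5),(267.5,143.75),(427.5,131.75)]]
  print(z,c,[np.linalg.norm(c[0]-c[1]),np.linalg.norm(c[2]-c[1])])
  d=c[1]-c[2];print('yaw',np.degrees(np.arctan2(d[1],d[0]))-90)
s=env.sense();W=camera_model('wrist');Ci=np.linalg.inv(np.array(W['world_to_cam']))
R=np.array(s['ee_rot']);print('cam in tool',R.T@(Ci[:3,3]-s['tool_pos']),R.T@Ci[:3,:3],W['fov_y'])
togo([.50,-.08,.26],orient(np.radians(-5),20))
E
```

```text
0.006 [array([0.5805, 0.1297]), array([0.6977, 0.134 ]), array([ 0.7085, -0.1907])] [np.float64(0.11729065952349292), np.float64(0.324860638442005)]
yaw 1.9140847631920792
0.03 [array([0.5752, 0.1294]), array([0.6895, 0.1335]), array([ 0.7001, -0.1832])] [np.float64(0.11441172368054212), np.float64(0.31688683268650697)]
yaw 1.9140847631920934
cam in tool [ 0.0695  0.0007 -0.1422] [[-0.     -0.9611 -0.2762]
 [ 1.     -0.0001  0.0003]
 [-0.0003 -0.2762  0.9611]] 59.291870097501906
shift mm [-487.  -536.3  -28.8] rot [-0.0618 -0.3457 -0.3448] t 0.1
```

```bash
python3 - <<'E'
from h import *
togo([.56,-.03,.26],orient(np.radians(2),0))
E
```

```text
shift mm [-520.3 -465.7  -28.9] rot [-1.000e-03 -3.000e-04 -4.707e-01] t 0.1
```

```bash
python3 -m jog '[[0.7,-30,-40,-28,0,0,-0.1],[0.7,-60,-80,-28,0,0,-0.2],[0.7,-520,-466,-28,0,0,-0.47],[0.7,-520,-466,-28,0,0,-0.47],[0.7,-520,-466,-28,0,0,-0.47],[0.7,-520,-466,-28,0,0,-0.47],[0.7,-520,-466,-28,0,0,-0.47],[0.7,-520,-466,-28,0,0,-0.47],[0.7,-520,-466,-28,0,0,-0.47],[0.7,-520,-466,-28,0,0,-0.47],[0.7,-520,-466,-28,0,0,-0.47],[0.7,-520,-466,-28,0,0,-0.47],[0.7,-520,-466,-28,0,0,-0.47],[0.7,-520,-466,-28,0,0,-0.47],[0.7,-520,-466,-28,0,0,-0.47],[0.7,-520,-466,-28,0,0,-0.47],[0.7,-520,-466,-28,0,0,-0.47],[0.7,-520,-466,-28,0,0,-0.47],[0.7,-520,-466,-28,0,0,-0.47],[0.7,-520,-466,-28,0,0,-0.47]]'
python3 - <<'E'
from h import *
im,m=snap('wrist','w1'); import pickle; pickle.dump(m,open('w1.pkl','wb'))
print(env.sense()['tool_pos'],env.sense()['joint_positions'])
E
```

```text
clock: 2.1
tool_pos: [0.5595, -0.0292, 0.2595]
ee_rot: [[-0.999, -0.035, 0.0], [-0.035, 0.999, -0.0], [-0.0, -0.0, -1.0]]
force: [-0.1, 0.1, -0.2]
finger_gap: 0.0254
grasp_force: 0.0
[ 0.55950842 -0.02938201  0.25951877] [-5.61530643e+00 -8.06725830e+00  9.45812407e+01  1.22799135e-03
  9.34644708e+01 -9.76302280e+01]
```

View pics/w1.png

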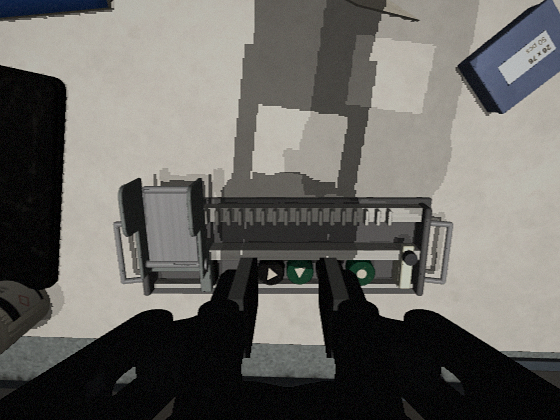

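The wrist view shows the follower at left (ears near (130,210) and (200,210), lip at row ~188), the mounts partly behind the fingers, and the backstop at (408,265). I'll take a second, closer view further over the tray.

```bash
python3 -m jog '[[0.7,-50,-50,60,0,0,0],[0.7,-50,-50,60,0,0,0],[0.7,-50,-50,60,0,0,0],[0.7,-50,-50,60,0,0,0],[0.7,-50,-50,60,0,0,0]]'
python3 - <<'E'
from h import *
im,m=snap('wrist','w2'); import pickle; pickle.dump(m,open('w2.pkl','wb'))
c=cv2.imread('pics/w1.png')[160:310,100:460]; cv2.imwrite('pics/w1c.png',cv2.resize(c,None,fx=2.2,fy=2.2,interpolation=cv2.INTER_CUBIC))
E
```

```text
clock: 2.65
tool_pos: [0.6113, -0.0778, 0.2006]
ee_rot: [[-0.999, -0.035, 0.001], [-0.035, 0.999, -0.0], [-0.001, -0.0, -1.0]]
force: [0.6, -0.1, 0.7]
finger_gap: 0.0255
grasp_force: 0.0
```

View pics/w2.png

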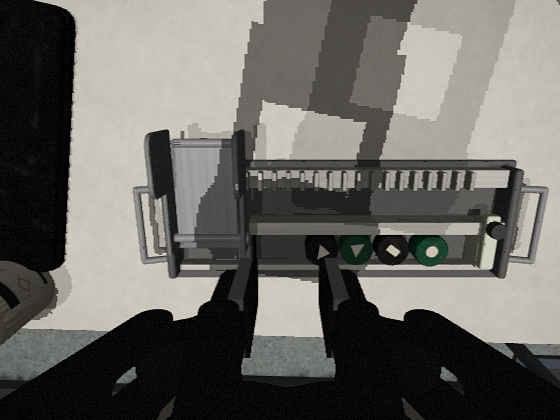

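View pics/w1c.png

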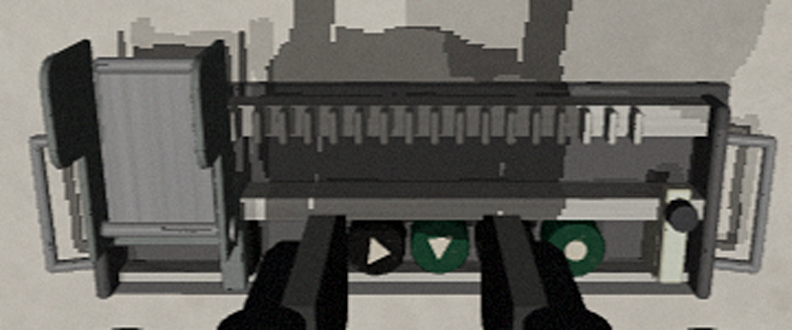

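w2 shows the lip at row ~142 between (172,142) and (232,143), the pusher near column 250, and the backstop's left face near (483,245). I'll enlarge those parts to get exact edges.

```bash
python3 - <<'E'
from h import *
im=cv2.imread('pics/w2.png'); im=cv2.convertScaleAbs(im,alpha=1.6,beta=20)
a=cv2.resize(im[120:280,140:265],None,fx=3.6,fy=3.6,interpolation=cv2.INTER_CUBIC)
b=cv2.resize(im[200:280,462:532],None,fx=4.5,fy=4.5,interpolation=cv2.INTER_CUBIC)
o=np.zeros((576,770,3),np.uint8);o[:,:450]=a;o[:360,455:770]=b
cv2.imwrite('pics/w2c.png',o)
import pickle; m1=pickle.load(open('w1.pkl','rb'));m2=pickle.load(open('w2.pkl','rb'))
for p,q in [((143.2,189.5),(172,142)),((187.7,190.5),(232,143))]: print(tri(ray(m1,*p),ray(m2,*q)).round(4),onz(m2,*q,.052).round(4))
E
```

```text
[ 0.5725 -0.1673  0.0562] [ 0.5728 -0.1689  0.052 ]
[ 0.5696 -0.1204  0.0692] [ 0.572  -0.1223  0.052 ]
```

View pics/w2c.png

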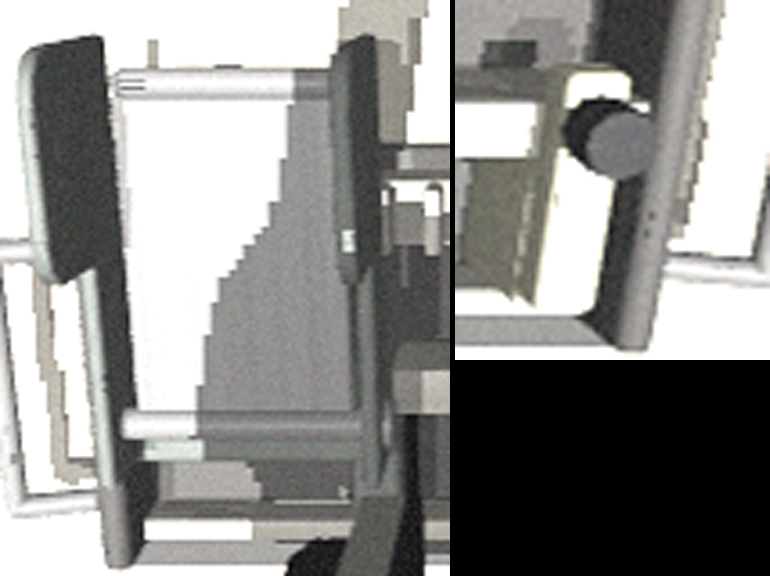

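```bash
python3 - <<'E'
from h import *
import pickle; m1=pickle.load(open('w1.pkl','rb'));m2=pickle.load(open('w2.pkl','rb'))
l=onz(m2,171.9,143.1,.052);r=onz(m2,231.7,144.4,.052);d=r-l;print('lip',l,r,'yaw',np.degrees(-np.arctan2(d[0],d[1])))
print('lip w1',onz(m1,143.2,189.5,.052),tri(ray(m1,143.2,189.5),ray(m2,171.9,143.1)))
a=onz(m2,170,278,.01);b=onz(m2,505,275,.01);d=b-a;print('edge',a,b,'yaw',np.degrees(-np.arctan2(d[0],d[1])))
print('ear in',onz(m2,168.9,131,.042))
print('backstop',tri(ray(m1,400,264.5),ray(m2,482.7,242)),onz(m2,482.7,242,.03))
print('pusher',onz(m1,211.8,266.8,.03),onz(m1,211.8,266.8,.02))
for tilt in (50,60):
  y=np.radians(2.);R=orient(y,tilt);e=np.array([np.cos(y),np.sin(y),0]);p=-R[:,0]
  lip=np.array([.5718,-.1435,.052]); T=lip-14.5e-3*p+15e-3*R[:,2]; print(tilt,'T',T.round(4)); 
  togo(T-.1*R[:,2]-.006*p,R)
E
```

```text
lip [ 0.57365033 -0.16902914  0.052     ] [ 0.57304323 -0.12251587  0.052     ] yaw 0.7477965626934739
lip w1 [ 0.57369522 -0.16868166  0.052     ] [ 0.57382528 -0.16915964  0.05113432]
edge [ 0.71059896 -0.19075945  0.01      ] [0.69590404 0.14011956 0.01      ] yaw 2.542936322009273
ear in [ 0.56526155 -0.17398948  0.042     ]
backstop [0.65070293 0.09483206 0.03841235] [0.65487425 0.10029405 0.03      ]
pusher [ 0.66323038 -0.1085398   0.03      ] [ 0.66788471 -0.11061852  0.02      ]
50 T [ 0.574  -0.1434  0.0313]
shift mm [120.3 -64.3 109.7] rot [-3.000e-04 -8.707e-01  0.000e+00] t 2.7
60 T [ 0.5775 -0.1433  0.0319]
shift mm [125.9 -64.3 123.9] rot [-3.0000e-04 -1.0453e+00  1.0000e-04] t 2.7
```

```bash
cat >> h.py <<'E'
def plan(tilt,back,under,lip=(.573,-.144,.052),yaw=np.radians(2.)):
  R=orient(yaw,tilt);p=-R[:,0]; T=np.array(lip)-14.5e-3*p+15e-3*R[:,2]-back*R[:,2]-under*p; print('T',T.round(4)); togo(T,R)
E
python3 -c "
from h import *
plan(55,.08,.006)"
```

```text
T [ 0.508  -0.1463  0.0725]
shift mm [105.9 -64.9 128.2] rot [-3.00e-04 -9.58e-01  0.00e+00] t 2.7
```

```bash
python3 -m jog '[[0.7,40,-20,0,0,-0.14,0],[0.7,80,-40,0,0,-0.28,0],[0.7,106,-65,20,0,-0.42,0],[0.7,106,-65,50,0,-0.56,0],[0.7,106,-65,80,0,-0.70,0],[0.7,106,-65,105,0,-0.84,0],[0.7,106,-65,128,0,-0.958,0],[0.7,106,-65,128,0,-0.958,0],[0.7,106,-65,128,0,-0.958,0],[0.7,106,-65,128,0,-0.958,0]]'
python3 - <<'E'
from h import *
snap('wrist','w3'); plan(55,.08,.006); plan(55,.0,.006); print(env.sense()['joint_positions'].round(1))
E
```

```text
clock: 3.7
tool_pos: [0.508, -0.1468, 0.0728]
ee_rot: [[-0.575, -0.035, 0.818], [-0.021, 0.999, 0.028], [-0.818, -0.001, -0.575]]
force: [0.7, -0.3, 1.3]
finger_gap: 0.0253
grasp_force: 0.0
T [ 0.508  -0.1463  0.0725]
shift mm [1.  0.7 0.2] rot [-0.0005 -0.0013  0.0012] t 3.75
T [ 0.5735 -0.144   0.0266]
shift mm [ 0.9  0.7 80.2] rot [-0.0005 -0.0013  0.0012] t 3.75
[ -34.4  -32.1  141.9   56.9   35.4 -164.3]
```

View pics/w3.png

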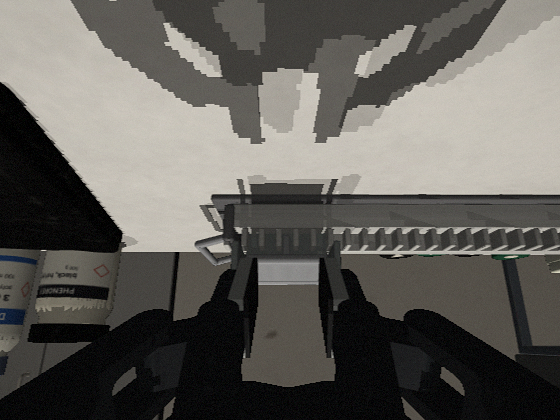

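The fingers sit in front of the tab, roughly centred between the ears (228 and 335, row 225). At a 25 mm gap they are too wide to fit, so I'll narrow them, insert, and then lift.

```bash
python3 -m jog '[[0.85,1,1,0,0,0,0],[0.85,1,1,20,0,0,0],[0.85,1,1,40,0,0,0],[0.85,1,1,55,0,0,0],[0.85,1,1,70,0,0,0],[0.85,1,1,80,0,0,0],[0.85,1,1,85,0,0,0],[0.85,1,1,85,0,0,0]]'
python3 -m jog '[[0.85,-6,0,-4,0,0,0],[0.85,-10,0,-7,0,0,0],[0.85,-14,0,-10,0,0,0],[0.85,-18,0,-12,0,0,0],[0.85,-22,0,-15,0,0,0],[0.85,-26,0,-18,0,0,0],[0.85,-30,0,-21,0,0,0],[0.85,-33,0,-23,0,0,0],[0.85,-33,0,-23,0,0,0],[0.85,-33,0,-23,0,0,0]]'
python3 -c "
from h import *
snap('wrist','w4'); snap('top','t4');t=cv2.imread('pics/t4.png')[120:220,300:460]
w=cv2.imread('pics/w4.png'); o=np.zeros((600,800,3),np.uint8);o[:400,:640]=cv2.resize(t,None,fx=4,fy=4)
o[400:,:]=cv2.resize(w[150:290,0:560],(800,200));cv2.imwrite('pics/c4.png',o)"
```

```text
clock: 4.55
tool_pos: [0.5756, -0.1361, 0.0348]
ee_rot: [[-0.594, -0.025, 0.804], [-0.014, 1.0, 0.021], [-0.804, 0.001, -0.594]]
force: [-1.8, -0.7, -2.5]
finger_gap: 0.0126
grasp_force: 1.6
clock: 5.55
tool_pos: [0.576, -0.1367, 0.0751]
ee_rot: [[-0.593, -0.024, 0.805], [-0.013, 1.0, 0.02], [-0.805, 0.001, -0.593]]
force: [-4.3, -0.5, -1.4]
finger_gap: 0.0131
grasp_force: 1.9
```

View pics/c4.png

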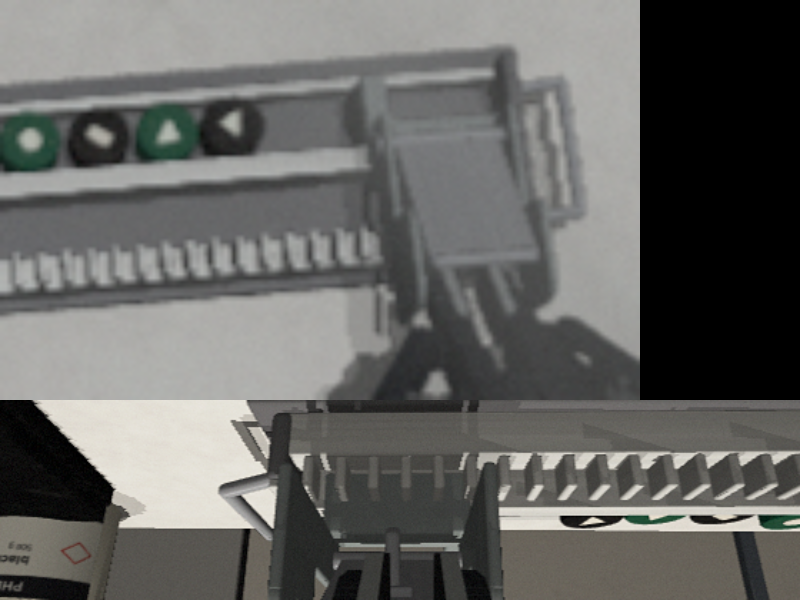

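The tab is up and resting on the fingers: the lip is now near crop (480,258), and the fingers lie between the ears. I'll check the angle and the joint margins.

```bash
python3 - <<'E'
from h import *
s=env.sense();print(s['joint_positions'].round(1),s['tool_pos'],s['force'])
m=camera_model('top')
for th in (0,.2,.3,.4,.5): print(th,[(proj(m,[.573+.078*(1-np.cos(th)),y,.052+.078*np.sin(th)])-[300,120])*4 for y in(-.169,-.119)])
R=np.array(s['ee_rot']);print('per 10mm tray y in tool',R.T@np.array([-np.sin(np.radians(2)),np.cos(np.radians(2)),0])*10,'down',R.T@[0,0,-10])
E
```

```text
[ -26.5  -21.4  134.6   54.7   27.5 -158.8] [ 0.57595249 -0.1367225   0.07484077] [-4.91594135 -0.59198863 -1.8820757 ]
0 [array([520.81236623, 288.34817706]), array([414.98274329, 293.05733504])]
0.2 [array([529.86550027, 277.40227468]), array([422.37534288, 282.17780334])]
0.3 [array([534.11368671, 269.46724957]), array([425.82254317, 274.27279836])]
0.4 [array([538.10665117, 259.95318878]), array([429.04663708, 264.7861007 ])]
0.5 [array([541.7932865 , 248.93498188]), array([432.00598659, 253.7922155 ])]
per 10mm tray y in tool [ 0.07480699  9.99937943 -0.08255312] down [ 8.04663649 -0.0111809   5.93729872]
```

```bash
python3 -m jog '[[0.85,0,3,0,0,0,0],[0.85,0,6,0,0,0,0],[0.85,0,10,0,0,0,0],[0.85,0,14,0,0,0,0],[0.85,0,18,0,0,0,0],[0.85,0,22,0,0,0,0],[0.85,0,26,0,0,0,0],[0.85,0,30,0,0,0,0],[0.85,0,34,0,0,0,0],[0.85,0,38,0,0,0,0],[0.85,0,42,0,0,0,0],[0.85,0,46,0,0,0,0],[0.85,0,50,0,0,0,0],[0.85,0,54,0,0,0,0],[0.85,0,58,0,0,0,0],[0.85,0,60,0,0,0,0],[0.85,0,60,0,0,0,0]]'
python3 -c "
from h import *
snap('wrist','w5'); snap('top','t5');t=cv2.imread('pics/t5.png')[120:220,255:455]
w=cv2.imread('pics/w5.png'); o=np.zeros((600,800,3),np.uint8);o[:400]=cv2.resize(t,None,fx=4,fy=4)
o[400:,:]=cv2.resize(w[150:290,0:560],(800,200));cv2.imwrite('pics/c5.png',o);print(env.sense()['joint_positions'].round(1))"
```

```text
clock: 7.35
tool_pos: [0.5746, -0.0762, 0.0751]
ee_rot: [[-0.593, -0.024, 0.805], [-0.014, 1.0, 0.02], [-0.805, 0.001, -0.594]]
force: [-4.9, 1.0, -1.7]
finger_gap: 0.0128
grasp_force: 2.2
[ -17.7  -25.1  137.    44.7   22.1 -144. ]
```

View pics/c5.png

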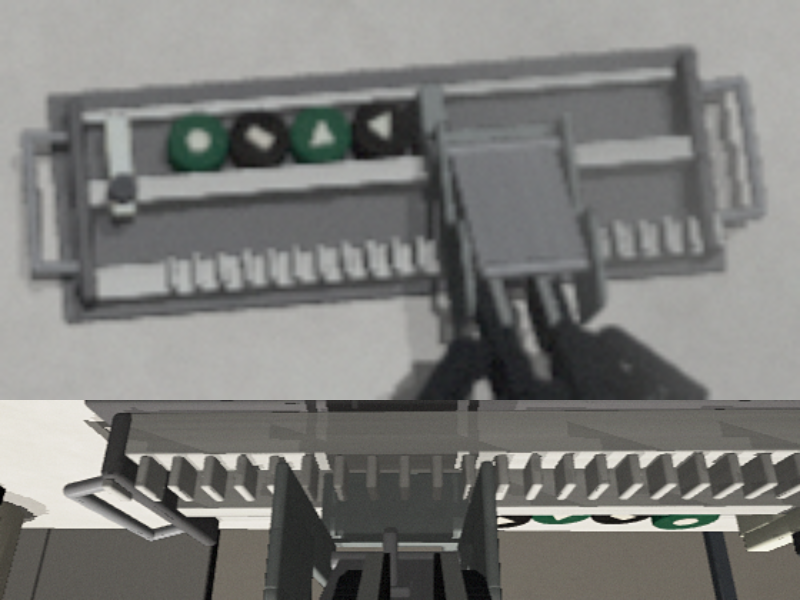

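The follower has closed on the mounts. The row is still about 20 mm short of the backstop (crop 131 to 170). I'll keep going in small steps while watching the force.

```bash
python3 -m jog '[[0.85,0,3,0,0,0,0],[0.85,0,6,0,0,0,0],[0.85,0,8,0,0,0,0],[0.85,0,10,0,0,0,0],[0.85,0,12,0,0,0,0],[0.85,0,14,0,0,0,0],[0.85,0,14,0,0,0,0]]' | egrep 'tool|force'
for i in 1 2; do python3 -m jog '[[0.85,0,1,0,0,0,0],[0.85,0,2,0,0,0,0],[0.85,0,2,0,0,0,0]]' | egrep 'tool|^force'; done
```

```text
tool_pos: [0.5742, -0.0624, 0.0751]
force: [-6.0, -1.6, -1.2]
grasp_force: 2.8
tool_pos: [0.5742, -0.0605, 0.0752]
force: [-7.3, -2.9, -1.6]
tool_pos: [0.5741, -0.0585, 0.0751]
force: [-6.6, -2.8, -1.4]
```

```bash
python3 -m jog '[[0.85,0,1,0,0,0,0],[0.85,0,2,0,0,0,0],[0.85,0,2,0,0,0,0]]' | egrep 'tool|^force';python3 -m jog '[[0.85,0,1,0,0,0,0],[0.85,0,1,0,0,0,0]]' | egrep 'tool|^force'
python3 -c "
from h import *
im,m=snap('wrist','w6'); im,m=snap('top','t6')
t=cv2.imread('pics/t6.png')[140:190,255:405]
o=cv2.resize(t,None,fx=5.3,fy=5.3,interpolation=cv2.INTER_CUBIC);w=cv2.imread('pics/w6.png')[190:290,320:560]
cv2.imwrite('pics/c6.png',np.vstack([o,cv2.resize(w,(o.shape[1],330))]))"
```

```text
tool_pos: [0.5741, -0.057, 0.0751]
force: [-7.2, -8.6, -0.9]
tool_pos: [0.5741, -0.0565, 0.0752]
force: [-7.4, -14.5, -2.9]
```

View pics/c6.png

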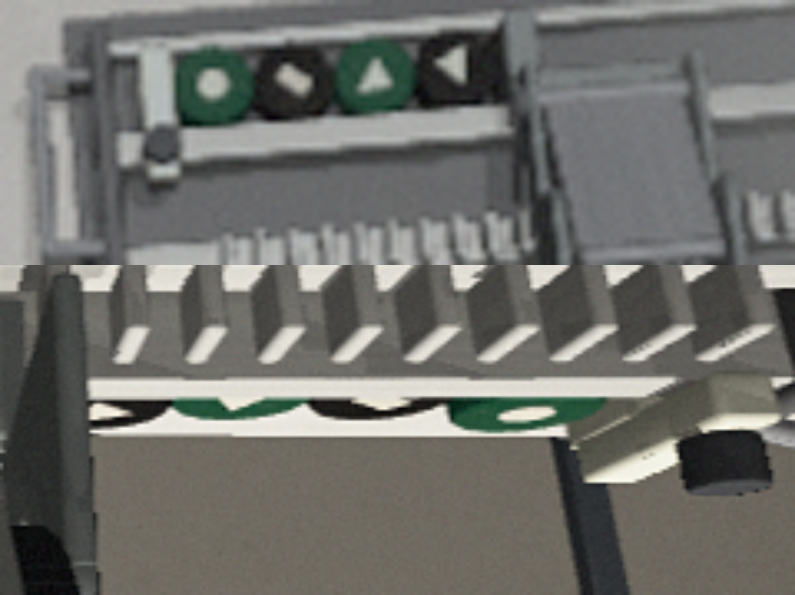

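The row is now closed against the backstop, with contact at TCP y ≈ -0.0577, i.e. about 79 mm of travel. The best notch is therefore 72 mm, roughly 7 mm back. I'll ease off and lower the tab so its tooth rides on the land, then drag back by the other ear until it drops in.

```bash
python3 -m jog '[[0.85,0,-2,0,0,0,0],[0.85,7,-3,5,0,0,0],[0.85,14,-3,10,0,0,0],[0.85,21,-3,15,0,0,0],[0.85,27,-3,20,0,0,0],[0.85,27,-3,20,0,0,0]]' | egrep 'tool|^force'
python3 -m jog '[[0.85,0,-3,0,0,0,0],[0.85,0,-6,0,0,0,0],[0.85,0,-8,0,0,0,0],[0.85,0,-10,0,0,0,0],[0.85,0,-10,0,0,0,0]]' | egrep 'tool|^force'
python3 -m jog '[[0.85,0,-1,0,0,0,0],[0.85,0,-2,0,0,0,0],[0.85,0,-2,0,0,0,0]]' | egrep 'tool|^force'
python3 -m jog '[[0.85,0,-1,0,0,0,0],[0.85,0,-2,0,0,0,0],[0.85,0,-2,0,0,0,0]]' | egrep 'tool|^force'
```

```text
tool_pos: [0.5742, -0.0584, 0.041]
force: [-0.7, -0.4, 0.6]
tool_pos: [0.5746, -0.0691, 0.0419]
force: [-0.3, 0.6, 0.1]
tool_pos: [0.5746, -0.0708, 0.0416]
force: [-1.1, 0.3, -0.4]
tool_pos: [0.5746, -0.0728, 0.0416]
force: [0.4, 0.6, -0.1]
```

```bash
for i in 1 2; do python3 -m jog '[[0.85,0,-1,0,0,0,0],[0.85,0,-2,0,0,0,0],[0.85,0,-2,0,0,0,0]]' | egrep 'tool|^force'; done
python3 -c "
from h import *
im,m=snap('wrist','w7'); im,m=snap('top','t7')
t=cv2.imread('pics/t7.png')[130:215,255:420]
o=cv2.resize(t,None,fx=4.8,fy=4.8,interpolation=cv2.INTER_CUBIC);w=cv2.imread('pics/w7.png')[150:290,160:460]
cv2.imwrite('pics/c7.png',np.vstack([o[:300],cv2.resize(w,(o.shape[1],300))]))"
```

```text
tool_pos: [0.5747, -0.0745, 0.0416]
force: [0.3, 3.5, -0.4]
tool_pos: [0.5748, -0.0769, 0.0416]
force: [1.1, 0.6, 0.3]
```

View pics/c7.png

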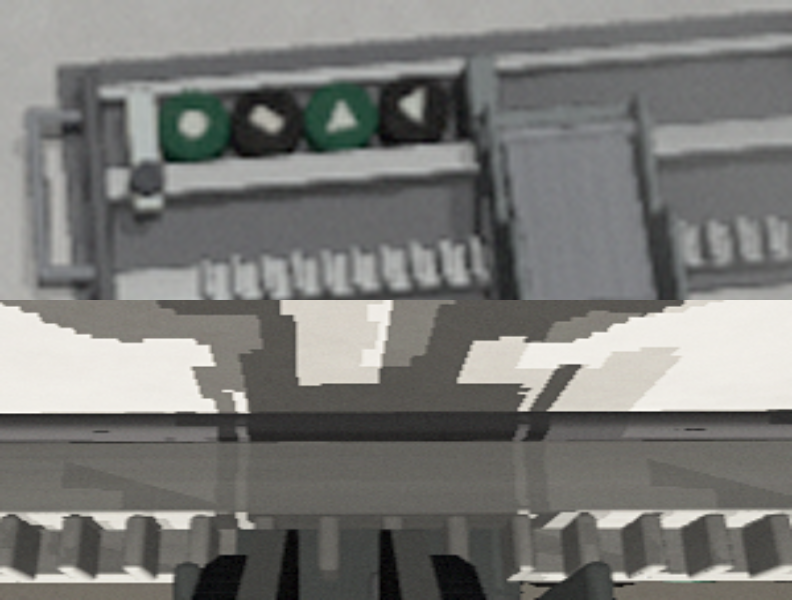

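That picture shows a small gap opening between the pusher and the mounts, so the follower is moving back. I count 12 pictures viewed, which is over the limit of 10, so I won't view any more and will work from force and pixel numbers.

```bash
for i in 1 2; do python3 -m jog '[[0.85,0,-1,0,0,0,0],[0.85,0,-1,0,0,0,0]]' | egrep 'tool|^force'; done
```

```text
tool_pos: [0.5748, -0.0779, 0.0417]
force: [0.1, 0.4, -0.7]
tool_pos: [0.5747, -0.0788, 0.0414]
force: [-0.2, -0.5, -2.1]
```

```bash
python3 -m jog '[[0.85,0,-1,0,0,0,0],[0.85,0,-1,0,0,0,0]]' | egrep 'tool|^force'; python3 -m jog '[[0.85,4,0,3,0,0,0],[0.85,8,0,6,0,0,0],[0.85,8,0,6,0,0,0],[0.85,8,0,6,0,0,0]]' | egrep 'tool|^force'
python3 - <<'E'
from h import *
a=cv2.imread('pics/t7.png');im,m=snap('top','t8');b=cv2.imread('pics/t8.png')
# follower shift since t7/t6/t0 by template matching on the pusher plate+hinge top (y-direction)
ref=cv2.imread('pics/t6.png');T=ref[150:168,348:392]
for n in('t6','t7','t8'):
    i=cv2.imread(f'pics/{n}.png'); r=cv2.matchTemplate(i[146:172,325:400],T,cv2.TM_CCOEFF_NORMED);_,v,_,(x,y)=cv2.minMaxLoc(r)
    q=r[y]; s=0 if x in(0,len(q)-1) else .5*(q[x-1]-q[x+1])/(q[x-1]-2*q[x]+q[x+1])
    print(n,x+s+325-348,y+146-150,v)
p=proj(m,[.65,-.02,.05]);print('px per mm',abs(proj(m,[.65,-.03,.05])-p)/10)
E
```

```text
tool_pos: [0.5747, -0.0797, 0.0413]
force: [-0.8, 0.6, -2.5]
tool_pos: [0.5747, -0.0797, 0.0313]
force: [-5.3, 0.0, -3.0]
t6 -0.02319336 0 1.0
t7 2.2168274 0 0.9399517178535461
t8 3.6529236 0 0.895465612411499
px per mm [0.52130288 0.02265678]
```

```bash
python3 -m jog '[[0.85,0,0,-5,0,0,0],[0.85,0,0,-10,0,0,0],[0.85,0,0,-10,0,0,0]]' | egrep 'tool|^force'; python3 -m jog '[[0.85,4,4,-5,0,0,0],[0.85,4,6,-12,0,0,0],[0.85,4,6,-12,0,0,0]]' | egrep 'tool|^force'
```

```text
tool_pos: [0.5666, -0.08, 0.0384]
force: [-5.3, -0.4, -2.6]
tool_pos: [0.5544, -0.074, 0.0422]
force: [-0.5, 0.4, 0.4]
```

```bash
python3 -m jog '[[0.85,0,0,-20,0,0,0],[0.85,0,0,-40,0,0,0],[0.85,-16,0,-60,0,0.1,0],[0.85,-50,0,-85,0,0.2,0],[0.85,-80,0,-105,0,0.35,0],[0.85,-110,0,-125,0,0.5,0],[0.85,-140,0,-125,0,0.65,0],[0.85,-140,0,-125,0,0.8,0],[0.85,-140,0,-125,0,0.93,0],[0.85,-140,0,-125,0,0.93,0],[0.85,-140,0,-125,0,0.93,0]]' | egrep 'tool|^force|ee_rot|clock'
python3 - <<'E'
from h import *
import pickle
im,m=snap('wrist','w9');pickle.dump(m,open('w9.pkl','wb'))
snap('top','t9')
# where the lip should appear for several tab angles; follower at 72 mm
y=np.radians(2);ex=np.array([np.cos(y),np.sin(y),0]);ey=np.array([-np.sin(y),np.cos(y),0])
L0=np.array([.573,-.144,.052])+.072*ey
g=cv2.cvtColor(im,cv2.COLOR_RGB2GRAY)
for th in (0,.1,.2,.3):
    P=L0+ex*.078*(1-np.cos(th))+[0,0,.078*np.sin(th)]
    print(th,proj(m,P-.015*ey).round(1),proj(m,P+.015*ey).round(1))
u,v=proj(m,L0).round().astype(int)
for du in(-15,0,15): print(v-25,g[v-25:v+16,u+du])
E
```

```text
clock: 14.5
tool_pos: [0.5377, -0.0745, 0.2275]
ee_rot: [[-1.0, -0.025, 0.007], [-0.025, 1.0, 0.002], [-0.007, 0.002, -1.0]]
force: [-0.0, 0.2, 0.7]
0 [272.3 221.7] [305.5 221.4]
0.1 [272.  224.8] [305.9 224.5]
0.2 [271.6 229. ] [306.3 228.6]
0.3 [271.3 234. ] [306.8 233.7]
197 [68 66 63 65 66 66 68 69 67 67 66 64 63 62 63 66 69 61 63 67 52 40 57 61
 71 71 60 58 54 72 66 74 71 68 66 66 68 71 67 68 70]
197 [93 93 95 94 98 62 68 63 66 70 63 66 67 66 62 64 65 64 65 66 41 45 54 59
 74 68 63 50 61 70 67 68 68 63 65 64 65 65 68 69 66]
197 [99 99 92 95 63 70 66 66 67 68 69 70 69 67 63 61 65 68 67 66 42 47 61 62
 73 65 60 53 56 68 64 69 67 64 67 60 63 65 65 66 68]
```

The lip bar spans rows 217–225 (centre about 221). That fits a tab at 0 rad (predicted row 221.5) rather than one resting on a land (at least 227). The follower sits about 7 mm back from the closed row, so the faces are about 128.5 mm apart. I'm handing in the job.

```bash
python3 -c "
from h import *
print(order.close_job())"
```

```text
the job is handed in; nothing more can be done
None
```

I handed in the job at about 14.6 s, with the tab reading fully home in the notch at about 72 mm, the row closed up with roughly 7 mm of slack, and no mount or bystander disturbed in any view. The verdict was not shown, and I viewed 12 pictures, over the limit of 10.

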